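Clamp the work lamp to the laundry counter and switch it on

TASK

Slide the yellow-shaded work lamp's metal tongue, flat on the counter, squarely under the foot of the blue clamp until its end is home against the clamp's column, with the green spot under the foot, and let go. Turn the red knob clockwise until the foot just touches the tongue, then a quarter turn more and no further. Last, flip the lamp's red toggle to its other side, leaving the bottles, cup and carton standing where they are.

Things in the scene. Friction and masses are not known exactly. Their poses are not given: they have to be found in the camera images.
- lamp: loose clamp-on work lamp, 0.48 to 0.78 kg. Origin: middle of the underside of its aluminium base plate (240 mm long in x, 40 wide in y, 10 thick); z up. The bare tongue is the plate from x = +25 to its end at x = +120. At x = -98 a thin post carries a yellow shade, diameter 60, from z = 80 to 112. Balances near x = -20
- lamp_housing (a point): centre of the lamp's white housing, where to grip it: at lamp (-15, 0, 31) mm; 80 long in lamp x (-55 to +25), 46 wide in y (grip across this), from z = 10 to 52. The toggle stands on top, its tip 77 above the counter
- tongue_spot (a point): green spot on the top of the tongue, at lamp (80, 0, 10) mm: the place for the clamp's foot, 40 mm from the tongue's end
- switch_tip (a point): end of the lamp's red toggle bat (28 mm long, 8 mm thick), which pivots about the lamp's x axis at lamp (-25, 0, 52) mm on top of the housing; at the start it leans 0.45 rad to the lamp's +y side
- lamp_switch (a joint): toggle, rad: 0 off (leans to lamp +y), 0.9 on (leans to lamp -y); springy over-centre, pushed past 0.45 it snaps over by itself; about 1.5 N at the tip
- clamp: blue hold-down clamp, fixed. Origin on the vertical screw axis, 0 to 3 mm below the counter top (its column's height varies). +x points from the screw axis to the column: the tongue enters towards clamp +x, lamp x along clamp x; open at -x and both sides. Arm 30 wide, x = -15 to +75, underside 49 to 52 mm above the counter, top 65 to 68; boss round the screw to 70
- clamp_base: dark steel foot of the clamp, fixed, same x, y and axes as the clamp but at counter level. Its socket block (front face at x = +42 mm, 36 wide in y, 22 high) is the stop for the tongue's end; base plate 8 high, 110 wide in y, x = +42 to +98. Only the counter lies under the clamp's foot
- foot_face (a point): centre of the underside of the clamp's black foot (diameter 22) on the screw axis; it comes down with the knob. Before tightening it stands 3 to 6 mm above a tongue lying on the counter
- clamp_foot (a joint): m, how far the sprung foot is pushed up into the screw: 0 until it touches; as contact gives a little it reads about 0.6 mm at 0.6 rad past first touch, 2.1 mm at a quarter turn past it, then 1.7 mm per rad. Spring 15 N at touch, 36 N after a quarter turn
- knob_grip (a point): on the screw axis, at the height to grip the knob's red bar (46 mm long, 15 thick, 34 high; this point 14 below its top). Under the bar a disc, diameter 42, 9 thick, its underside 27 below this point. 109 to 112 above the counter at the start, sinks with the screw. The point's x axis lies along the bar
- clamp_knob (a joint): rad, 0 at the start, bar then along clamp x; grows clockwise seen from above (tightening), range 8; the screw sinks 12 mm per turn. Turns with 0.11 N m when free, 0.17 N m just after touching, 0.25 N m after a quarter turn more; stays where it is left
- detergent: blue detergent bottle with an orange cap, diameter 66, height 155 (mm); loose bystander, origin at the centre of its underside
- soap_pump: green soap bottle with a black pump, diameter 56, height 150 (mm); loose bystander, origin at the centre of its underside
- peg_mug: blue ceramic cup, diameter 68, height 85 (mm); loose bystander, origin at the centre of its underside
- soap_carton: green carton, 50 x 50, height 110 (mm); loose bystander, origin at the centre of its underside

How it is judged:
By the outcome, as a careful person would: the job done as asked, in the order asked, and still so for the second after the job is handed in, with the robot touching nothing.
It also fails if it takes over 72 s, if anything falls off the work surface, if the arm or the gripper's body presses on something with over 40 N, if the wrist force passes 120 N, or if a joint passes its speed limit or range.

ROBOT

A 6-joint arm with a two-finger parallel gripper is mounted at the origin on the work surface. World frame = base frame: x ahead of the robot, y to its left, z up, the work surface at z = 0. Lengths are in mm, angles in rad, forces in N, time in s.
With the tool pointing down it reaches from about 400 to 825 mm from the base axis. Payload 7 kg.
Tool frame: the origin (TCP) lies midway between the tips of the shut fingers; the grasp point (between the pads) lies 19 mm behind it; z points along the fingers, y is the line along which they close (so a half turn about z gives the same grasp; the last joint's range is limited). The gripper opens to 88 mm and grips with 3 to 60 N. Pads are 19 mm wide; open, the fingers measure 130 mm over their backs; the gripper's body (78 mm by 193 mm) begins 47 mm behind the grasp point.
Start: joints at [1.579, 0.359, 0.012, 0, -1.224, -0.288], TCP at [186.42, 648.724, 226.561] pointing down, gripper open.
Joint ranges: [-3.07, 3.07], [-1.43, 2.12], [-1.02, 1.25], [-3.03, 1.67], [-3.05, -0], [-3.03, 3.03]. Speed limits (rad/s): [2.39, 2.39, 3.01, 3.14, 3.14, 3.14].

INTERFACE

Orientations are given as a unit quaternion [w, x, y, z].
In Python, from cell import sensors, imaging, order gives the robot as it stands.
- The arm moves only by the shell command python3 -m creep 'ROWS' [FORCE]. ROWS is JSON, one flat list of numbers, 7 for each row, row after row: the opening, from -1 (shut) to 1 (fully open), then the shift along the tool's x, y, z in units of 7.5 cm (1.0 is 7.5 cm), then the turn, a rotation vector about the tool's x, y, z in units of 180 degrees (1.0 is 180 degrees). In form: [grip, dx, dy, dz, wx, wy, wz, grip, dx, dy, dz, wx, wy, wz, ...]. A call has 1 to 20 rows; each row shifts and turns the commanded pose from where the row before left it, along the tool's axes as they then stand; what a row does not reach is not made up. A row lasts 1/10 s, in which the tool goes at most 50 mm and 8.59 degrees, less where a joint would pass 70% of its speed; a pose out of reach is approached as far as the arm can. A call with a number of a shift or a turn outside -1 to 1 is refused whole. A call with a gripper value outside its range is refused whole. The fingers move at their own pace and stop on an object; FORCE is the grip in N (left out, the last holds). Time passes only in rows, so rows that do not move let the fingers close. It gives the time, the measured TCP pose, the force, the opening and the grip force at its end, in the units of the state.
- sensors.read_state(): the state, without advancing time (a new reading comes with each control period).
- imaging.read_camera(name): name is "scene" or "top" or "wrist"; returns a dict with "frame" (420x560x3 uint8, red, green, blue), "fx", "fy", "cx", "cy" (pixels), "rvec" (rotation vector, rad) and "tvec" (3), from world to camera coordinates, as OpenCV has them. Camera axes: x right, y down, z forward; pixel columns grow to the right and rows downward; lengths in mm; the calibration is good to about 2 mm. A picture is of the moment at which its call begins. There is no depth.
- order.sign_off(): hands the job in; it is judged then, once.
The state is a dict: "time_s": time; "qpos": joint angles; "qvel": joint speeds; "tau": joint torques, N m; "ee_pos": TCP position; "eef_rot": TCP orientation; "ft_force": force on the tool from outside, world axes, zero at the start; "moment": the same for the moment, N m; "width": opening from 0.0 (shut) to 1.0 (fully open); "grasp_force": force on a finger pad.
Only numpy, scipy, OpenCV 4.12 (cv2) and the standard library are available. Lean on these libraries where they do the work, as an engineer would, in place of code of your own. Each camera call takes 0.05 s, during which the arm holds its last target. There are 200 camera calls.

## Working session

There is one attempt and no reset: what is moved stays moved. The work goes in short steps, Python scripts to look and compute and a shell command to move; the robot and the scene stay as the last step left them, time stands still between calls to the robot, and variables do not carry over. Pictures are saved under pics/ and viewed, at most 10 in all, crops included, and the job is handed in when it is done.

```bash
ls; mkdir -p pics; cat > h.py <<'E'
import cv2, numpy as np
from cell import sensors, imaging, order
from scipy.spatial.transform import Rotation as R
def cam(n):
    c=imaging.read_camera(n); K=np.array([[c['fx'],0,c['cx']],[0,c['fy'],c['cy']],[0,0,1.]])
    return c,K,np.array(c['rvec'],float),np.array(c['tvec'],float).ravel()
def pix2w(K,rv,tv,u,v,z):
    Rm=cv2.Rodrigues(rv)[0]; d=Rm.T@np.linalg.solve(K,[u,v,1.]); o=-Rm.T@tv
    return o+d*(z-o[2])/d[2]
def proj(K,rv,tv,P): return cv2.projectPoints(np.array(P,float).reshape(-1,1,3),rv,tv,K,None)[0].reshape(-1,2)
def rel(p):  # world target TCP -> shift in tool axes, units
    s=sensors.read_state(); w,x,y,z=s['eef_rot']; r=R.from_quat([x,y,z,w])
    return r.inv().apply(np.array(p)-s['ee_pos'])/75, r
E
python3 - <<'E'
from h import *
a=[]
for n in ['scene','top']:
    c,K,rv,tv=cam(n); np.savez(n+'0',K=K,rv=rv,tv=tv,f=c['frame'])
    cv2.imwrite(f'pics/{n}0.png',cv2.resize(c['frame'][:,:,::-1],(784,588),interpolation=cv2.INTER_CUBIC))
    print(n,K[0,0],(-cv2.Rodrigues(rv)[0].T@tv).round(),)
s=sensors.read_state(); print(s)
E
```

```text
pics
scene 468.91767275415185 [1114.   24.  942.]
top 427.1114940886352 [ 472.   -5. 1158.]
{'time_s': 0.1, 'qpos': array([ 1.57914296e+00,  3.59289092e-01,  1.11723190e-02, -2.92659158e-04,
       -1.22410620e+00, -2.88105208e-01]), 'qvel': array([-0.00094301, -0.00292494,  0.00242062,  0.00137252, -0.00231949,
        0.0006655 ]), 'tau': array([-1.32663590e-03, -5.84159410e+01,  2.93752974e+01,  7.01541871e+00,
        1.01934996e-02, -5.01192790e-05]), 'ee_pos': array([186.29104382, 648.33864399, 225.74567298]), 'eef_rot': array([ 7.25818886e-04,  9.90225625e-01, -1.39472877e-01, -3.07331868e-05]), 'ft_force': array([-0.97536324,  1.08488095, -0.0364598 ]), 'moment': array([ 0.02524498, -0.0275992 , -0.02851572]), 'grasp_force': 0.0, 'width': 1.0011584435609187}
```

View pics/top0.png

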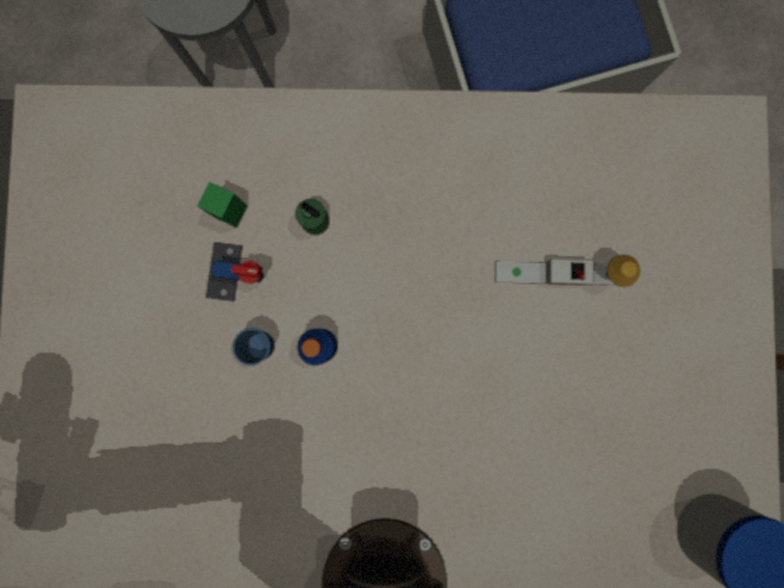

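View pics/scene0.png

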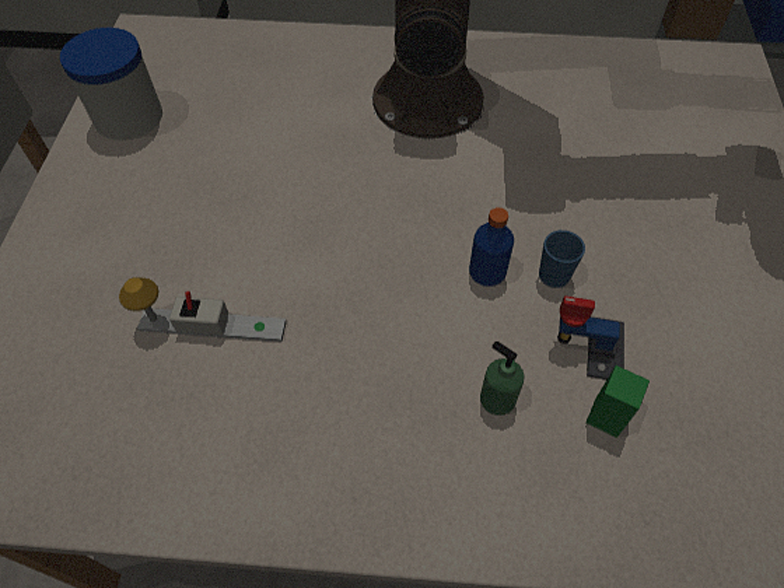

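The top view shows the clamp at about (235,272) with its column to the left (+y). The detergent, mug, carton and pump stand around it, and the lamp is at about (565,270) with its tongue towards +y. I'll enlarge the relevant parts.

```bash
python3 - <<'E'
from h import *
t=np.load('top0.npz')['f'];s=np.load('scene0.npz')['f']
def cr(f,x,y,w,h): return cv2.resize(np.clip(f[y:y+h,x:x+w,::-1].astype(float)*1.5,0,255).astype(np.uint8),(400,300),interpolation=cv2.INTER_CUBIC)
a=np.vstack([np.hstack([cr(t,345,150,120,90),cr(t,130,155,80,60)]),np.hstack([cr(s,80,180,140,105),cr(s,380,200,80,60)])])
cv2.imwrite('pics/crop.png',a)
E
```

```text
(no output)
```

View pics/crop.png

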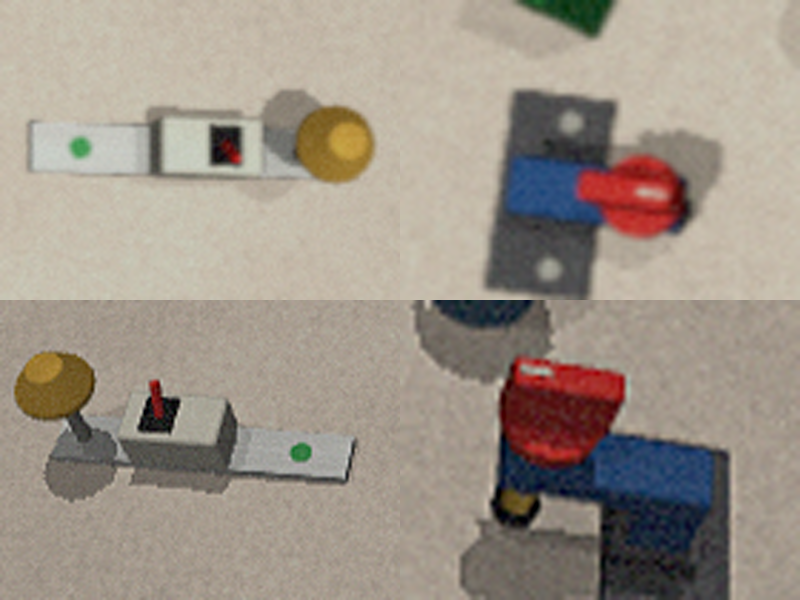

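```bash
cat > fit.py <<'E'
from h import *
from scipy.optimize import least_squares
C={n:np.load(n+'0.npz') for n in ['top','scene']}
m={'tl':('top',345,150,0,0,10/3),'tc':('top',130,155,400,0,5),'sl':('scene',80,180,0,300,20/7),'sc':('scene',380,200,400,300,5),'sf':('scene',0,0,0,0,1.4),'tf':('top',0,0,0,0,1.4)}
def px(k,u,v): n,x0,y0,a,b,s=m[k]; return n,np.array([x0+(u-a+.5)/s-.5,y0+(v-b+.5)/s-.5])
def fit(obs,x0):
    obs=[(px(*o[0]),np.array(o[1],float)) for o in obs]
    def r(p):
        out=[]
        for (n,q),l in obs:
            c,s=np.cos(p[2]),np.sin(p[2]); w=[p[0]+c*l[0]-s*l[1],p[1]+s*l[0]+c*l[1],l[2]]
            out.append(proj(C[n]['K'],C[n]['rv'],C[n]['tv'],w)[0]-q)
        return np.array(out).ravel()
    s=least_squares(r,x0,loss='soft_l1'); print(s.x.round(4)); print(s.fun.reshape(-1,2).round(1).tolist()); return s.x
if __name__=='__main__':
    fit([(('tl',80,148),(80,0,10)),(('tl',31,121),(120,-20,10)),(('tl',31,172),(120,20,10)),(('tl',163,116),(25,-23,52)),(('tl',263,118),(-55,-23,52)),(('tl',262,175),(-55,23,52)),(('tl',161,173),(25,23,52)),
     (('sl',301,452),(80,0,10)),(('sl',355,437),(120,20,10)),(('sl',350,480),(120,-20,10)),(('sl',135,394),(-55,23,52)),(('sl',235,400),(25,23,52))],[600,-250,1.57])
    fit([(('tc',515,91),(98,-55,8)),(('tc',616,100),(42,-55,8)),(('tc',590,298),(42,55,8)),(('tc',487,290),(98,55,8)),(('sf',588,376),(42,-55,8)),(('sc',728,452),(98,55,8))],[600,250,1.57])
    for k,u,v,z in [('tf',223,193,110),('tf',208,205,110),('tf',241,203,110),('tf',311,210,140),('tf',252,347,85),('tf',311,348,155),('sf',498,216,155),('sf',563,250,85),('sf',626,385,110)]:
        n,q=px(k,u,v); print(k,u,v,pix2w(C[n]['K'],C[n]['rv'],C[n]['tv'],*q,z).round())
E
python3 fit.py
```

```text
[ 584.8983 -326.4144    1.5575]
[[-0.7, -0.5], [-0.7, -0.1], [-0.9, -0.7], [-1.0, -0.6], [-0.4, -0.4], [-0.2, 0.1], [-0.6, -0.1], [-0.1, 0.1], [-0.2, -0.6], [-1.7, -0.7], [-1.7, -2.4], [-2.1, -1.8]]
[573.0354 247.119    1.4781]
[[-0.8, -1.0], [-0.5, -0.6], [-0.4, 0.2], [-0.5, -0.5], [-1.1, -0.6], [-1.3, -0.7]]
tf 223 193 [708. 294. 110.]
tf 208 205 [686. 320. 110.]
tf 241 203 [691. 261. 110.]
tf 311 210 [674. 133. 140.]
tf 252 347 [436. 240.  85.]
tf 311 348 [438. 125. 155.]
sf 498 216 [442. 127. 155.]
sf 563 250 [446. 242.  85.]
sf 626 385 [695. 309. 110.]
```

The fits give the lamp at (585,-326) with yaw 1.557, and the clamp at (573,247) with yaw 1.478. At the final pose, bottles flank the housing. So I'll drag the lamp most of the way by its housing, then re-grip the plate's rear from behind with the tool tilted, and slide it home.

```bash
python3 -m creep '[1,0.48,-0.14,0,0,0,0, 1,0.48,-0.14,0,0,0,0, 1,0.48,-0.14,0,0,0,0, 1,0.48,-0.14,0,0,0,0, 1,0.26,0.45,0,0,0,0, 1,0.26,0.45,0,0,0,0, 1,0.26,0.45,0,0,0,0, 1,0.26,0.45,0,0,0,0, 1,0.26,0.45,0,0,0,0, 1,0.26,0.45,0,0,0,0, 1,0.26,0.45,0,0,0,0, 1,0.26,0.45,0,0,0,0, 1,0.26,0.45,0,0,0,0, 1,0.26,0.45,0,0,0,0, 1,0.26,0.45,0,0,0,0, 1,0.26,0.45,0,0,0,0, 1,0.26,0.45,0,0,0,0, 1,0.26,0.45,0,0,0,0, 1,0.26,0.45,0,0,0,0, 1,0.26,0.45,0,0,0,0]' 40
python3 -m creep '[1,0.26,0.45,0,0,0,0, 1,0.26,0.45,0,0,0,0, 1,0.26,0.45,0,0,0,0, 1,0.26,0.45,0,0,0,0, 1,0.26,0.45,0,0,0,0, 1,0.26,0.45,0,0,0,0, 1,0.26,0.45,0,0,0,0, 1,0.26,0.45,0,0,0,0, 1,0.26,0.45,0,0,0,0, 1,0.26,0.45,0,0,0,0, 1,0,0,0,0,0,0.0462, 1,0,0,0,0,0,0.0462, 1,0,0,0,0,0,0.0462, 1,0,0,0,0,0,0.0462, 1,0,0,0,0,0,0.0462, 1,0,0,0,0,0,0.0462, 1,0,0,0,0,0,0.0462, 1,0,0,0,0,0,0.0462, 1,0,0,0,0,0,0.0462, 1,0,0,0,0,0,0]'
cat >> h.py <<'E'
def axes():
    s=sensors.read_state(); w,x,y,z=s['eef_rot']; return R.from_quat([x,y,z,w]).as_matrix()
def to(p,lampdir=None):
    s=sensors.read_state(); M=axes(); print('t',s['time_s'],'pos',np.round(s['ee_pos'],1),'q',np.round(s['qpos'],2)); print('tool axes x,y,z',M.T.round(3).tolist()); print('units',(M.T@(np.array(p)-s['ee_pos'])/75).round(3))
E
python3 - <<'E'
from h import *
to((585,-334,20))
c,K,rv,tv=cam('wrist'); cv2.imwrite('pics/w1.png',c['frame'][:,:,::-1]); np.savez('w1',K=K,rv=rv,tv=tv)
P=[(120,-20,10),(120,20,10),(80,0,10),(25,-23,52),(25,23,52)]
a=1.5575;print(proj(K,rv,tv,[(584.9+np.cos(a)*p[0]-np.sin(a)*p[1],-326.4+np.sin(a)*p[0]+np.cos(a)*p[1],p[2]) for p in P]).round())
E
```

```text
time_s: 2.1
ee_pos: [487.1, 42.6, 226.5]
eef_rot: [-0.0, 0.99, -0.139, -0.0]
ft_force: [2.1, -0.0, 0.4]
width: 1.0
grasp_force: 0.0
time_s: 4.1
ee_pos: [581.1, -334.0, 226.1]
eef_rot: [-0.0, -0.701, 0.713, 0.0]
ft_force: [-0.3, -0.8, 0.2]
width: 0.996
grasp_force: 0.0
t 4.1 pos [ 581.1 -334.   226.1] q [-0.23  0.35  0.   -0.   -1.22  0.21]
tool axes x,y,z [[-0.018, -1.0, -0.0], [-1.0, 0.018, 0.001], [-0.001, 0.0, -1.0]]
units [ 1.000e-03 -5.400e-02  2.747e+00]
[[258. 281.]
 [292. 280.]
 [275. 249.]
 [251. 216.]
 [297. 216.]]
```

View pics/w1.png

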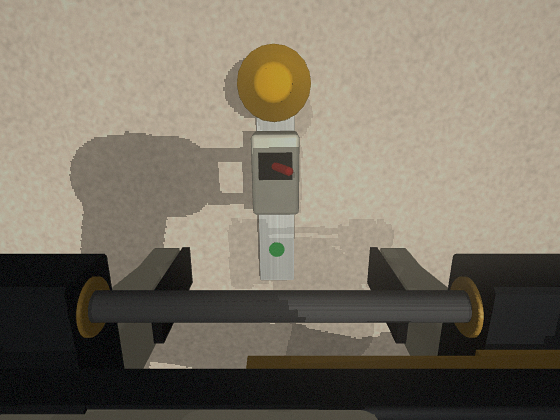

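The spot is at (277,249) against a predicted (275,249), so the fit is good to about 2 mm. I'll descend, grip and drag.

```bash
python3 -m creep '[1,0,-0.035,0.46,0,0,0, 1,0,0,0.46,0,0,0, 1,0,0,0.46,0,0,0, 1,0,0,0.46,0,0,0, 1,0,0,0.46,0,0,0, 1,0,0,0.44,0,0,0, 1,0,0,0,0,0,0, 0,0,0,0,0,0,0, -1,0,0,0,0,0,0, -1,0,0,0,0,0,0, -1,0,0,0,0,0,0, -1,0,0,0,0,0,0, -1,0,0,0,0,0,0]' 30
python3 -m creep '[-1,-0.15,0.02,0,0,0,0, -1,-0.38,0.044,0,0,0,0, -1,-0.38,0.044,0,0,0,0, -1,-0.38,0.044,0,0,0,0, -1,-0.38,0.044,0,0,0,0, -1,-0.38,0.044,0,0,0,0, -1,-0.38,0.044,0,0,0,0, -1,-0.38,0.044,0,0,0,0, -1,-0.38,0.044,0,0,0,0, -1,-0.38,0.044,0,0,0,0, -1,-0.38,0.044,0,0,0,0, -1,-0.38,0.044,0,0,0,0, -1,-0.25,0.02,0,0,0,0, -1,0,0,0,0,0,0.0125, -1,0,0,0,0,0,0.0125, -1,0,0,0,0,0,0]'
python3 - <<'E'
from h import *
to((551,12,20))
c,K,rv,tv=cam('wrist');cv2.imwrite('pics/w2.png',c['frame'][:,:,::-1]); np.savez('w2',K=K,rv=rv,tv=tv)
P=[(120,-20,10),(120,20,10),(80,0,10),(25,-23,52),(25,23,52)]
E
```

```text
time_s: 5.45
ee_pos: [584.8, -334.3, 21.9]
eef_rot: [0.001, -0.702, 0.712, -0.001]
ft_force: [0.3, -0.1, -0.6]
width: 0.521
grasp_force: 30.0
time_s: 7.05
ee_pos: [550.5, 10.8, 21.8]
eef_rot: [0.001, -0.673, 0.739, -0.0]
ft_force: [-2.1, 5.6, 7.1]
width: 0.52
grasp_force: 30.0
t 7.05 pos [550.5  10.8  21.8] q [ 0.38  0.38 -0.51 -0.   -0.69 -0.47]
tool axes x,y,z [[-0.094, -0.996, -0.001], [-0.996, 0.094, -0.001], [0.001, 0.001, -1.0]]
units [-0.016 -0.006  0.024]
```

View pics/w2.png

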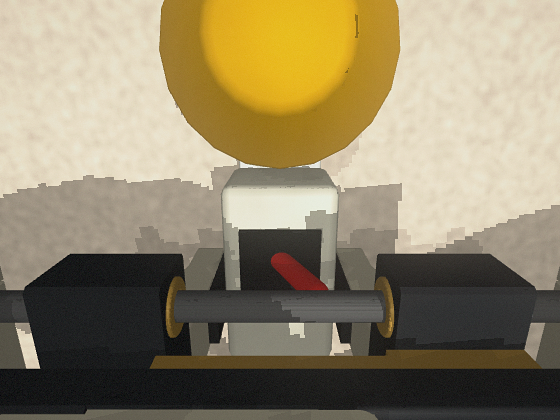

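It holds the lamp square. Before tilting, I'll check where the wrist camera sits on the gripper.

```bash
python3 -m creep '[0,0,0,0,0,0,0, 1,0,0,0,0,0,0, 1,0,0,0,0,0,0, 1,0,0,-0.1,0,0,0, 1,0,0,-0.5,0,0,0, 1,0,0,-0.5,0,0,0, 1,0,0,-0.5,0,0,0, 1,0,0,-0.5,0,0,0, 1,0.5,0,0,0,0,0, 1,0.6,0,0,0,0,0, 1,0.6,0,0,0,0,0, 1,0.6,0,0,0,0,0, 1,0.6,0,0,0,0,0, 1,0,0,0,0,0,0]'
python3 - <<'E'
from h import *
w=np.load('w2.npz'); o=-cv2.Rodrigues(w['rv'])[0].T@w['tv']; print('cam rel tcp (world)',o-[550.5,10.8,21.8])
to((541,-100,20))
c,K,rv,tv=cam('top'); np.savez('top1',K=K,rv=rv,tv=tv,f=c['frame'])
f=c['frame'][140:260,120:280,::-1]
cv2.imwrite('pics/t1.png',cv2.resize(np.clip(f*1.4,0,255).astype(np.uint8),(800,600),interpolation=cv2.INTER_CUBIC))
E
```

```text
time_s: 8.5
ee_pos: [528.2, -211.0, 178.7]
eef_rot: [-0.0, -0.672, 0.741, 0.0]
ft_force: [-1.1, -0.3, -0.7]
width: 1.0
grasp_force: 0.0
cam rel tcp (world) [ -9.30421563 -78.27679644 157.15022117]
t 8.5 pos [ 528.2 -211.   178.7] q [-0.04  0.22 -0.29  0.   -1.06 -0.06]
tool axes x,y,z [[-0.098, -0.995, 0.001], [-0.995, 0.098, 0.001], [-0.001, -0.001, -1.0]]
units [-1.491 -0.026  2.116]
```

View pics/t1.png

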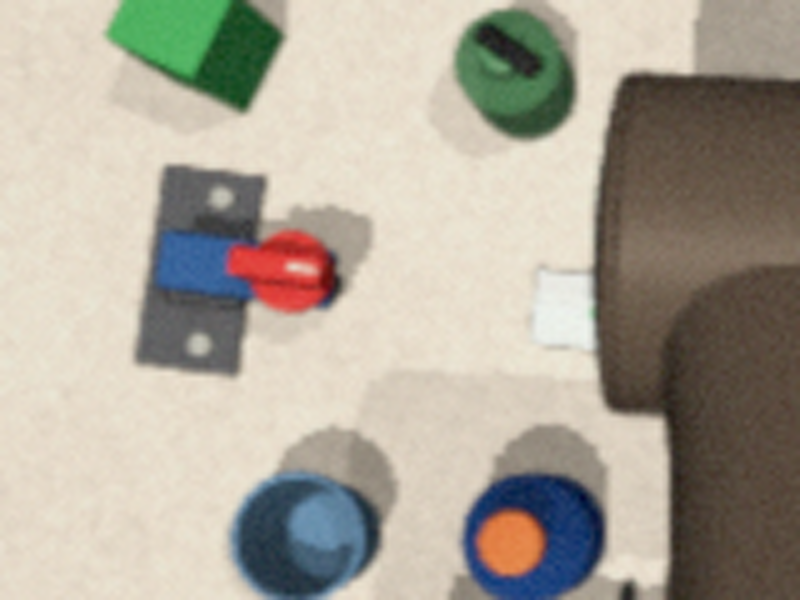

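The tongue's end corners are at (540,268) and (533,345). The clamp base corners are at (163,165), (266,177), (238,376) and (137,363).

```bash
python3 - <<'E'
from h import *
t=np.load('top1.npz'); g=lambda u,v,z: pix2w(t['K'],t['rv'],t['tv'],120+(u+.5)/5-.5,140+(v+.5)/5-.5,z)
a,b=g(540,268,10),g(533,345,10); d=a-b; e=(a+b)/2; print('end',e.round(1),'w',np.linalg.norm(d),'yaw',np.arctan2(d[1],d[0])+np.pi/2)
c=[g(163,165,8),g(266,177,8),g(238,376,8),g(137,363,8)]; L=np.array([(98,-55),(42,-55),(42,55),(98,55.)]); M=np.array(c)[:,:2]
Lc,Mc=L-L.mean(0),M-M.mean(0); y=np.arctan2((Lc[:,0]*Mc[:,1]-Lc[:,1]*Mc[:,0]).sum(),(Lc*Mc).sum()); Rm=np.array([[np.cos(y),-np.sin(y)],[np.sin(y),np.cos(y)]])
o=M.mean(0)-Rm@L.mean(0); print('clamp',o.round(1),'yaw',y, 'resid',(M-(L@Rm.T+o)).round(1).tolist())
print('end in clamp',Rm.T@(e[:2]-o))
to((541,-100,20))
for u,v,z in [(537,540,100),(515,75,90)]: print(g(u,v,z).round())
E
```

```text
end [560.7 134.   10. ] w 41.76131476879636 yaw 1.5033905887168322
clamp [570.9 246.2] yaw 1.468878335834241 resid [[-0.8, 0.3], [-0.8, 0.0], [0.5, 0.4], [1.1, -0.8]]
end in clamp [-112.57088243   -1.2318416 ]
t 8.55 pos [ 528.6 -209.2  178.7] q [-0.03  0.22 -0.3   0.   -1.05 -0.07]
tool axes x,y,z [[-0.098, -0.995, 0.0], [-0.995, 0.098, 0.001], [-0.001, -0.0, -1.0]]
units [-1.466 -0.023  2.115]
[438. 120. 100.]
[672. 138.  90.]
```

```bash
python3 -m creep '[1,0,0,0,0,-0.0437,0, 1,0,0,0,0,-0.0437,0, 1,0,0,0,0,-0.0437,0, 1,0,0,0,0,-0.0437,0, 1,0,0,0,0,-0.0437,0, 1,0,0,0,0,-0.0437,0, 1,0,0,0,0,-0.0437,0, 1,0,0,0,0,0,0]'
python3 - <<'E'
from h import *
to((535.5,-146,52)); to((541,-93,10.5))
E
```

```text
time_s: 9.35
ee_pos: [528.0, -207.5, 174.0]
eef_rot: [0.343, -0.593, 0.657, 0.316]
ft_force: [-0.7, -0.6, -1.5]
width: 0.999
grasp_force: 0.0
t 9.35 pos [ 528.  -207.5  174. ] q [-0.62  0.59  0.19 -0.81 -1.73  0.63]
tool axes x,y,z [[-0.062, -0.562, -0.825], [-0.995, 0.097, 0.009], [0.075, 0.821, -0.565]]
units [ 0.875 -0.034  1.601]
t 9.35 pos [ 528.  -207.5  174. ] q [-0.62  0.59  0.19 -0.81 -1.73  0.63]
tool axes x,y,z [[-0.062, -0.562, -0.825], [-0.995, 0.097, 0.009], [0.075, 0.821, -0.565]]
units [ 0.93  -0.043  2.5  ]
```

```bash
python3 -m creep '[1,0.31,-0.043,0,0,0,0, 1,0.31,0,0,0,0,0, 1,0.31,0,0,0,0,0, 1,0,0,0.5,0,0,0, 1,0,0,0.5,0,0,0, 1,0,0,0.5,0,0,0, 1,0,0,0.5,0,0,0, 1,0,0,0,0,0,0, 1,0,0,0,0,0,0]'
python3 - <<'E'
from h import *
to((541,-93,10.5))
c,K,rv,tv=cam('scene'); np.savez('s2',K=K,rv=rv,tv=tv,f=c['frame'])
f=c['frame'][150:285,150:330,::-1]
cv2.imwrite('pics/s2.png',cv2.resize(np.clip(f*1.5,0,255).astype(np.uint8),(800,600),interpolation=cv2.INTER_CUBIC))
E
```

```text
time_s: 10.25
ee_pos: [540.7, -122.8, 35.9]
eef_rot: [0.341, -0.598, 0.655, 0.311]
ft_force: [-0.1, -0.1, 0.8]
width: 0.997
grasp_force: 0.0
t 10.25 pos [ 540.7 -122.8   35.9] q [-0.51  0.7   0.02 -0.85 -1.47  0.78]
tool axes x,y,z [[-0.052, -0.572, -0.819], [-0.996, 0.09, 0.0], [0.074, 0.815, -0.574]]
units [0.05  0.031 0.519]
```

View pics/s2.png

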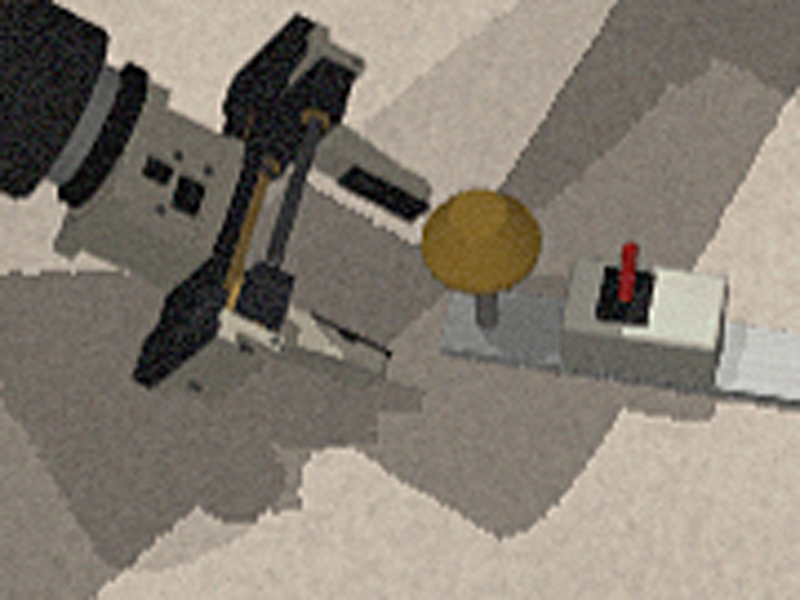

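The open fingers straddle the plate's line behind the shade, with room to spare. I'll finish the approach and grip the plate's sides.

```bash
python3 -m creep '[1,0.05,0.03,0.2,0,0,0, 1,0,0,0.2,0,0,0, 1,0,0,0.12,0,0,0, 1,0,0,0,0,0,0, 1,0,0,0,0,0,0, 0,0,0,0,0,0,0, -1,0,0,0,0,0,0, -1,0,0,0,0,0,0, -1,0,0,0,0,0,0, -1,0,0,0,0,0,0, -1,0,0,0,0,0,0]' 35
python3 - <<'E'
from h import *
to((541,-93,10.5))
E
```

```text
time_s: 11.4
ee_pos: [541.1, -94.4, 10.1]
eef_rot: [0.342, -0.597, 0.656, 0.311]
ft_force: [0.3, 0.4, -0.8]
width: 0.514
grasp_force: 0.0
t 11.4 pos [541.1 -94.4  10.1] q [-0.48  0.72 -0.02 -0.88 -1.41  0.81]
tool axes x,y,z [[-0.054, -0.57, -0.82], [-0.996, 0.094, -0.0], [0.077, 0.816, -0.573]]
units [-0.015  0.003  0.012]
```

```bash
python3 -m creep '[-1,0,0,0,0,0,0, -1,0,0,0,0,0,0, -1,0,0,0,0,0,0, -1,-0.06,0,0.085,0,0,0, -1,-0.129,0.002,0.184,0,0,0, -1,-0.129,0.002,0.184,0,0,0, -1,-0.129,0.002,0.184,0,0,0, -1,-0.129,0.002,0.184,0,0,0, -1,-0.129,0.002,0.184,0,0,0, -1,-0.129,0.002,0.184,0,0,0, -1,-0.129,0.002,0.184,0,0,0, -1,-0.05,0,0.07,0,0,0, -1,0,0,0,0,0,0, -1,0,0,0,0,0,0]'
python3 - <<'E'
from h import *
to((541,-93,10.5))
F=[]
for n,(x,y) in (('top',(130,150)),('scene',(330,190))):
    c,K,rv,tv=cam(n); np.savez(n+'3',K=K,rv=rv,tv=tv,f=c['frame'])
    F.append(cv2.resize(np.clip(c['frame'][y:y+100,x:x+133,::-1]*1.5,0,255).astype(np.uint8)[:,:] if n=='scene' else np.clip(c['frame'][y:y+75,x:x+100,::-1]*1.5,0,255).astype(np.uint8),(400,300),interpolation=cv2.INTER_CUBIC))
cv2.imwrite('pics/c3.png',np.vstack(F))
E
```

```text
time_s: 12.8
ee_pos: [552.1, 38.0, 10.2]
eef_rot: [0.342, -0.597, 0.656, 0.312]
ft_force: [0.1, 2.3, -4.0]
width: 0.432
grasp_force: 35.0
t 12.8 pos [552.1  38.   10.2] q [-0.3   0.67 -0.13 -1.   -1.27  0.78]
tool axes x,y,z [[-0.054, -0.57, -0.82], [-0.996, 0.093, 0.001], [0.076, 0.817, -0.572]]
units [ 0.999 -0.015 -1.44 ]
```

View pics/c3.png

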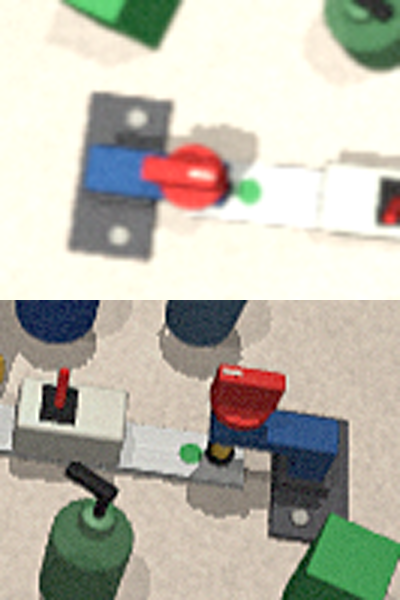

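The tongue is under the foot, with the green spot at (249,191), still short of the axis. Base corners are at (92,93), (173,101), (150,259) and (69,249).

```bash
python3 - <<'E'
from h import *
t=np.load('top3.npz'); g=lambda u,v,z: pix2w(t['K'],t['rv'],t['tv'],130+(u+.5)/4-.5,150+(v+.5)/4-.5,z)[:2]
f=t['frame'] if 'frame' in t else t['f']
hsv=cv2.cvtColor(f,cv2.COLOR_RGB2HSV)
m=cv2.inRange(hsv,(45,120,60),(80,255,255)); m[:190]=0; m[205:]=0; m[:,:185]=0;m[:,200:]=0
v,u=np.nonzero(m); print('spot px',u.mean(),v.mean(),len(u))
sp=pix2w(t['K'],t['rv'],t['tv'],u.mean(),v.mean(),10)[:2]
L=np.array([(98,-55),(42,-55),(42,55),(98,55.)]); M=np.array([g(92,93,8),g(173,101,8),g(150,259,8),g(69,249,8)])
Lc,Mc=L-L.mean(0),M-M.mean(0); y=np.arctan2((Lc[:,0]*Mc[:,1]-Lc[:,1]*Mc[:,0]).sum(),(Lc*Mc).sum()); Rm=np.array([[np.cos(y),-np.sin(y)],[np.sin(y),np.cos(y)]])
o=M.mean(0)-Rm@L.mean(0); print('clamp',o,y,'spot',sp,'in clamp',Rm.T@(sp-o))
E
```

```text
spot px 191.5 197.28571428571428 14
clamp [570.90723301 246.00687137] 1.463072172846311 spot [569.0527653  229.60555705] in clamp [-16.50562665   0.08031551]
```

```bash
python3 -m creep '[-1,-0.038,0,0.055,0,0,0, -1,-0.038,0,0.055,0,0,0, -1,-0.03,0,0.044,0,0,0, -1,0,0,0,0,0,0]'; for i in 1 2 3; do :; done
python3 -m creep '[-1,-0.0114,0,0.0164,0,0,0, -1,0,0,0,0,0,0]'
python3 -m creep '[-1,-0.0114,0,0.0164,0,0,0, -1,0,0,0,0,0,0]'
python3 -m creep '[-1,-0.0114,0,0.0164,0,0,0, -1,0,0,0,0,0,0]'
```

```text
time_s: 13.3
ee_pos: [553.8, 52.0, 10.3]
eef_rot: [0.342, -0.597, 0.656, 0.311]
ft_force: [0.5, 1.2, -4.3]
width: 0.433
grasp_force: 35.0
time_s: 13.5
ee_pos: [553.9, 53.0, 10.2]
eef_rot: [0.342, -0.597, 0.656, 0.311]
ft_force: [0.5, -0.8, -5.1]
width: 0.431
grasp_force: 35.0
time_s: 13.7
ee_pos: [554.1, 54.4, 10.2]
eef_rot: [0.342, -0.597, 0.656, 0.311]
ft_force: [0.2, -1.8, -4.1]
width: 0.425
grasp_force: 35.0
time_s: 13.9
ee_pos: [554.2, 56.0, 10.3]
eef_rot: [0.342, -0.597, 0.656, 0.311]
ft_force: [0.3, -0.6, -4.1]
width: 0.437
grasp_force: 35.0
```

```bash
python3 -m creep '[-1,-0.0114,0,0.0164,0,0,0, -1,0,0,0,0,0,0]'
python3 -m creep '[-1,-0.0114,0,0.0164,0,0,0, -1,0,0,0,0,0,0]'
python3 -m creep '[-1,-0.0114,0,0.0164,0,0,0, -1,0,0,0,0,0,0]'
```

```text
time_s: 14.1
ee_pos: [554.3, 57.6, 10.3]
eef_rot: [0.342, -0.597, 0.656, 0.311]
ft_force: [0.8, -0.5, -4.3]
width: 0.43
grasp_force: 35.0
time_s: 14.3
ee_pos: [554.4, 59.1, 10.3]
eef_rot: [0.342, -0.597, 0.656, 0.311]
ft_force: [0.0, -0.7, -4.8]
width: 0.434
grasp_force: 35.0
time_s: 14.5
ee_pos: [554.5, 59.4, 10.2]
eef_rot: [0.341, -0.597, 0.656, 0.311]
ft_force: [-1.2, -6.7, -2.6]
width: 0.436
grasp_force: 35.0
```

Contact at y≈59, as expected. I'll press once more, let go and back off.

```bash
python3 -m creep '[-1,-0.0114,0,0.0164,0,0,0, -1,0,0,0,0,0,0]'
python3 -m creep '[0.4,0,0,0,0,0,0, 0.4,0,0,0,0,0,0, 0.4,0,0,0,0,0,0, 0.4,0,0,0,0,0,0]'
python3 -m creep '[0.4,0,0,-0.3,0,0,0, 0.4,0,0,-0.5,0,0,0, 0.4,0,0,-0.5,0,0,0, 0.4,-0.4,0,-0.4,0,0,0, 0.4,-0.6,0,0,0,0,0, 0.4,-0.6,0,0,0,0,0, 0.4,-0.6,0,0,0,0,0, 0.4,0,0,0,0,0,0]'
python3 - <<'E'
from h import *
to((572,246,200))
F=[]
for n,(x,y) in (('top',(130,150)),('scene',(330,190))):
    c,K,rv,tv=cam(n); np.savez(n+'4',K=K,rv=rv,tv=tv,f=c['frame'])
    w=100 if n=='top' else 133
    F.append(cv2.resize(np.clip(c['frame'][y:y+w*3//4,x:x+w,::-1]*1.3,0,255).astype(np.uint8),(400,300),interpolation=cv2.INTER_CUBIC))
cv2.imwrite('pics/c4.png',np.vstack(F))
E
```

```text
time_s: 14.7
ee_pos: [554.6, 59.5, 10.1]
eef_rot: [0.341, -0.598, 0.656, 0.31]
ft_force: [-2.0, -13.2, -0.5]
width: 0.43
grasp_force: 35.0
time_s: 15.1
ee_pos: [554.8, 62.3, 10.6]
eef_rot: [0.342, -0.597, 0.655, 0.311]
ft_force: [-0.5, 0.6, 0.4]
width: 0.684
grasp_force: 0.0
time_s: 15.9
ee_pos: [555.3, 53.3, 225.1]
eef_rot: [0.344, -0.6, 0.654, 0.308]
ft_force: [0.3, -0.8, 0.2]
width: 0.7
grasp_force: 0.0
t 15.9 pos [555.3  53.3 225.1] q [-0.26  0.35 -0.05 -0.95 -1.47  0.43]
tool axes x,y,z [[-0.044, -0.572, -0.819], [-0.996, 0.091, -0.011], [0.081, 0.815, -0.573]]
units [-1.205  0.016  2.304]
```

View pics/c4.png

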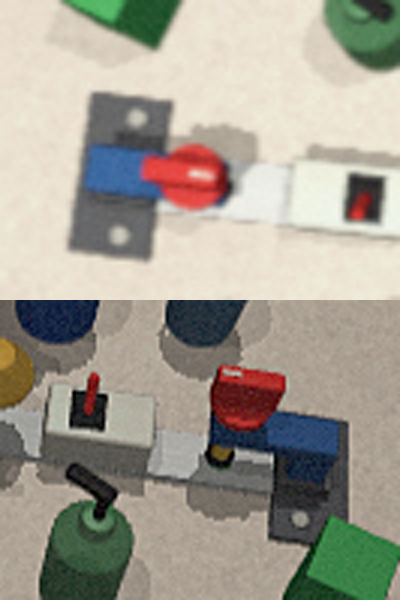

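The tongue is home: the end meets the block and the spot is hidden under the foot. Next the knob. I'll untilt and turn the wrist half a turn back, so that one grip covers the whole tightening range.

```bash
python3 -m creep '[1,0,0,0,0,0.0438,0, 1,0,0,0,0,0.0438,0, 1,0,0,0,0,0.0438,0, 1,0,0,0,0,0.0438,0, 1,0,0,0,0,0.0438,0, 1,0,0,0,0,0.0438,0, 1,0,0,0,0,0.0438,0, 1,-0.5,0,0,0,0,0, 1,-0.5,0,0,0,0,0, 1,-0.5,0,0,0,0,0, 1,-0.5,0,0,0,0,0, 1,0,0,0,0,0,0]'
python3 -m creep '[1,0,0,0,0,0,-0.0476, 1,0,0,0,0,0,-0.0476, 1,0,0,0,0,0,-0.0476, 1,0,0,0,0,0,-0.0476, 1,0,0,0,0,0,-0.0476, 1,0,0,0,0,0,-0.0476, 1,0,0,0,0,0,-0.0476, 1,0,0,0,0,0,-0.0476, 1,0,0,0,0,0,-0.0476, 1,0,0,0,0,0,-0.0476, 1,0,0,0,0,0,-0.0476, 1,0,0,0,0,0,-0.0476, 1,0,0,0,0,0,-0.0476, 1,0,0,0,0,0,-0.0476, 1,0,0,0,0,0,-0.0476, 1,0,0,0,0,0,-0.0476, 1,0,0,0,0,0,-0.0476, 1,0,0,0,0,0,-0.0476, 1,0,0,0,0,0,-0.0476, 1,0,0,0,0,0,-0.0476]'
python3 -m creep '[1,0,0,0,0,0,-0.0476, 1,0,0,0,0,0,0]'
python3 - <<'E'
from h import *
to((571.6,247,97))
E
```

```text
time_s: 17.2
ee_pos: [568.1, 203.8, 216.1]
eef_rot: [-0.002, -0.674, 0.739, -0.001]
ft_force: [-0.4, -1.2, 0.4]
width: 0.998
grasp_force: 0.0
time_s: 19.2
ee_pos: [567.7, 199.6, 216.7]
eef_rot: [0.001, 0.787, 0.618, -0.002]
ft_force: [0.2, -0.0, -0.5]
width: 0.997
grasp_force: 0.0
time_s: 19.4
ee_pos: [567.7, 199.8, 216.9]
eef_rot: [0.001, 0.739, 0.673, -0.002]
ft_force: [-0.2, -0.0, 0.3]
width: 1.003
grasp_force: 0.0
t 19.4 pos [567.7 199.8 216.9] q [ 0.66  0.25 -0.17  0.   -1.16  2.38]
tool axes x,y,z [[0.094, 0.996, -0.004], [0.996, -0.094, -0.002], [-0.003, -0.004, -1.0]]
units [ 0.639 -0.004  1.595]
```

```bash
python3 -m creep '[1,0.32,0,0,0,0,0, 1,0.315,0,0,0,0,0, 1,0,0,0.5,0,0,0, 1,0,0,0.5,0,0,0, 1,0,0,0.4,0,0,0, 1,0,0,0.2,0,0,0, 1,0,0,0,0,0,0]'
python3 -m creep '[0,0,0,0,0,0,0, -1,0,0,0,0,0,0, -1,0,0,0,0,0,0, -1,0,0,0,0,0,0, -1,0,0,0,0,0,0, -1,0,0,0,0,0,0, -1,0,0,0,0,0,0, -1,0,0,0,0,0,0, -1,0,0,0,0,0,0, -1,0,0,0,0,0,0, -1,0,0,0,0,0,0, -1,0,0,0,0,0,0]' 50
cat > k.py <<'E'
from h import *
s=[sensors.read_state() for _ in range(3)][-1]; M=axes()
print('t',s['time_s'],'yaw',round(np.unwrap([0,0,np.arctan2(M[1,0],M[0,0])])[-1],4),'q1+q6',round(s['qpos'][0]+s['qpos'][5],4),'mom',np.round(s['moment'],3),'F',np.round(s['ft_force'],1),'tau6',round(s['tau'][5],3),'pos',np.round(s['ee_pos'],1),'grip',s['grasp_force'],s['width'])
E
python3 k.py
```

```text
time_s: 20.1
ee_pos: [570.9, 248.3, 94.8]
eef_rot: [0.001, 0.741, 0.672, -0.004]
ft_force: [-0.5, -0.5, 0.1]
width: 0.997
grasp_force: 0.0
time_s: 21.3
ee_pos: [571.4, 248.3, 98.0]
eef_rot: [0.0, 0.74, 0.672, -0.001]
ft_force: [-6.6, 1.1, 3.8]
width: 0.168
grasp_force: 49.9
t 21.3 yaw 1.4751 q1+q6 3.0455 mom [ 0.439  1.858 -0.351] F [-6.6  1.1  3.8] tau6 0.321 pos [571.4 248.3  98. ] grip 49.93056893348694 0.16840176704423093
```

```bash
python3 -m creep '[-1,0,-0.012,0,0,0,0, -1,0,0,0,0,0,0]' >/dev/null; python3 k.py
python3 -m creep '[-1,0,-0.012,0,0,0,0, -1,0,0,0,0,0,0]' >/dev/null; python3 k.py
```

```text
t 21.5 yaw 1.4754 q1+q6 3.0451 mom [ 0.052  0.702 -0.332] F [-2.2  0.4  1.5] tau6 0.321 pos [571.3 248.3  98.1] grip 49.932063817977905 0.16884183613256903
t 21.7 yaw 1.4756 q1+q6 3.0448 mom [-0.567 -1.206 -0.354] F [ 2.6 -0.6 -2.9] tau6 0.33 pos [571.2 248.4  98.1] grip 49.933236837387085 0.16916121192339556
```

```bash
python3 -m creep '[-1,0,0.005,0.0025,0,0,0.0318, -1,0,0,0.0025,0,0,0.0318, -1,0,0,0.0025,0,0,0.0318, -1,0,0,0.0025,0,0,0.0318, -1,0,0,0.0025,0,0,0.0318]' >/dev/null; python3 k.py
python3 -m creep '[-1,0,0,0.0025,0,0,0.0318, -1,0,0,0.0025,0,0,0.0318, -1,0,0,0.0025,0,0,0.0318]' >/dev/null; python3 k.py
python3 -m creep '[-1,0,0,0.0025,0,0,0.0318, -1,0,0,0.0025,0,0,0.0318]' >/dev/null; python3 k.py
```

```text
t 22.2 yaw 0.9728 q1+q6 2.5427 mom [0.354 1.    0.146] F [-2.1  0.6  1.3] tau6 1.531 pos [570.5 248.6  97.1] grip 49.94459509849548 0.16724103050615033
t 22.5 yaw 0.673 q1+q6 2.2434 mom [0.997 1.728 0.112] F [-4.7  2.9  1.8] tau6 1.529 pos [570.2 248.9  96.6] grip 49.94598090648651 0.1689832666584939
t 22.7 yaw 0.4732 q1+q6 2.0439 mom [1.414 2.219 0.13 ] F [-5.7  3.6  2.5] tau6 1.527 pos [570.  249.2  96.2] grip 49.94708776473999 0.16661912965881356
```

```bash
python3 -m creep '[-1,-0.009,-0.015,0.0025,0,0,0.0318, -1,0,0,0.0025,0,0,0.0318, -1,0,0,0.0025,0,0,0.0318, -1,0,0,0.0025,0,0,0.0318]' >/dev/null; python3 k.py
python3 -m creep '[-1,0,0,0.0025,0,0,0.0318]' >/dev/null; python3 k.py
python3 -m creep '[-1,0,0,0.0025,0,0,0.0318]' >/dev/null; python3 k.py
python3 -m creep '[-1,0,0,0.0025,0,0,0.0318]' >/dev/null; python3 k.py
python3 -m creep '[-1,0,0,0.0025,0,0,0.0318]' >/dev/null; python3 k.py
python3 -m creep '[-1,0,0,0.0025,0,0,0.0318]' >/dev/null; python3 k.py
python3 -m creep '[-1,0,0,0.0025,0,0,0.0318]' >/dev/null; python3 k.py
python3 -m creep '[-1,0,0,0.0025,0,0,0.0318]' >/dev/null; python3 k.py
```

```text
t 23.1 yaw 0.0738 q1+q6 1.6439 mom [1.145 0.676 0.102] F [-0.4  3.8  0.6] tau6 1.527 pos [569.7 249.9  95.4] grip 49.94498312473297 0.16929443203321096
t 23.2 yaw -0.0262 q1+q6 1.5441 mom [1.391 0.737 0.122] F [-1.5  3.8 -0.8] tau6 1.526 pos [569.7 250.   95.2] grip 49.94511365890503 0.1649604346763332
t 23.3 yaw -0.1261 q1+q6 1.4442 mom [1.594 0.702 0.116] F [-1.2  3.9 -0.2] tau6 1.526 pos [569.7 250.2  95.1] grip 49.945374727249146 0.17172199983215616
t 23.4 yaw -0.226 q1+q6 1.3444 mom [1.766 0.729 0.098] F [-1.4  4.9 -1. ] tau6 1.524 pos [569.8 250.3  94.9] grip 49.94540333747864 0.16516958560134362
t 23.5 yaw -0.3258 q1+q6 1.2446 mom [1.945 0.738 0.128] F [-2.4  5.  -0.5] tau6 1.524 pos [569.8 250.5  94.7] grip 49.945406913757324 0.16632260152813028
t 23.6 yaw -0.4257 q1+q6 1.1448 mom [2.18  0.701 0.137] F [-1.6  5.2 -0.8] tau6 1.522 pos [569.8 250.6  94.5] grip 49.94555354118347 0.1702601245842125
t 23.7 yaw -0.5255 q1+q6 1.045 mom [2.309 0.604 0.131] F [-1.6  6.2 -1.5] tau6 1.522 pos [569.9 250.8  94.3] grip 49.945642948150635 0.1692909732415841
t 23.8 yaw -0.6254 q1+q6 0.9452 mom [2.423 0.51  0.128] F [-0.6  5.  -1.7] tau6 1.521 pos [570.  250.9  94.1] grip 49.94555354118347 0.16787310853944853
```

```bash
python3 -m creep '[-1,-0.009,-0.013,0.0025,0,0,0.0318]' >/dev/null; python3 k.py|cut -c1-75
for i in 1; do python3 -m creep '[-1,0,0,0.0025,0,0,0.0318]' >/dev/null; python3 k.py; done
python3 -m creep '[-1,0,0,0.0025,0,0,0.0318]' >/dev/null; python3 k.py
python3 -m creep '[-1,0,0,0.0025,0,0,0.0318]' >/dev/null; python3 k.py
python3 -m creep '[-1,0,0,0.0025,0,0,0.0318]' >/dev/null; python3 k.py
python3 -m creep '[-1,0,0,0.0025,0,0,0.0318]' >/dev/null; python3 k.py
python3 -m creep '[-1,0,0,0.0025,0,0,0.0318]' >/dev/null; python3 k.py
```

```text
t 23.9 yaw -0.7252 q1+q6 0.8447 mom [-0.024 -0.484  0.171] F [ 1.4 -0.4 -1.
t 24.0 yaw -0.8252 q1+q6 0.7447 mom [ 1.203 -0.251  0.139] F [ 0.2  3.  -2.2] tau6 1.508 pos [570.2 251.3  93.7] grip 49.944666624069214 0.16820434860490016
t 24.1 yaw -0.9252 q1+q6 0.6447 mom [ 1.309 -0.425  0.12 ] F [ 1.2  3.2 -3.1] tau6 1.521 pos [570.3 251.4  93.6] grip 49.944968819618225 0.1657569957452283
t 24.2 yaw -1.0251 q1+q6 0.5448 mom [ 1.411 -0.648  0.2  ] F [ 1.5  3.4 -3.2] tau6 1.519 pos [570.4 251.5  93.4] grip 49.94633138179779 0.1682123243215569
t 24.3 yaw -1.1249 q1+q6 0.4449 mom [ 1.434 -0.723  0.19 ] F [ 2.5  3.3 -3.4] tau6 1.491 pos [570.6 251.6  93.3] grip 49.954074025154114 0.16823241506269426
t 24.4 yaw -1.2247 q1+q6 0.3451 mom [ 1.419 -0.884  0.169] F [ 1.7  1.8 -3.1] tau6 1.452 pos [570.7 251.6  93.1] grip 49.966514110565186 0.16989376510423418
t 24.5 yaw -1.3245 q1+q6 0.2452 mom [ 1.397 -1.166  0.189] F [ 3.4  3.3 -3.2] tau6 1.427 pos [570.9 251.7  93. ] grip 49.973284006118774 0.17090383996055297
```

Torque steps up from 0.12 to about 0.19 at yaw ≈ -0.98, so the foot touches there. A quarter turn more ends at yaw ≈ -2.55.

```bash
python3 -m creep '[-1,-0.007,-0.012,0.005,0,0,0.0318]' >/dev/null; python3 k.py|cut -c1-130
python3 -m creep '[-1,0,0,0.0025,0,0,0.0318]' >/dev/null; python3 k.py|cut -c1-130
python3 -m creep '[-1,0,0,0.0025,0,0,0.0318]' >/dev/null; python3 k.py|cut -c1-130
python3 -m creep '[-1,0,0,0.0025,0,0,0.0318]' >/dev/null; python3 k.py|cut -c1-130
python3 -m creep '[-1,0,0,0.0025,0,0,0.0318]' >/dev/null; python3 k.py|cut -c1-130
python3 -m creep '[-1,0,0,0.0025,0,0,0.0318]' >/dev/null; python3 k.py|cut -c1-130
python3 -m creep '[-1,0,0,0.0025,0,0,0.0318]' >/dev/null; python3 k.py|cut -c1-130
python3 -m creep '[-1,0,0,0.0025,0,0,0.0318]' >/dev/null; python3 k.py|cut -c1-130
python3 -m creep '[-1,0,0,0.0025,0,0,0.0318]' >/dev/null; python3 k.py|cut -c1-130
python3 -m creep '[-1,0,0,0.0025,0,0,0.0318]' >/dev/null; python3 k.py
```

```text
t 24.6 yaw -1.4244 q1+q6 0.1451 mom [0.208 0.383 0.179] F [-1.9 -0.4  2.4] tau6 1.445 pos [571.1 251.8  92.7] grip 49.970691204071
t 24.7 yaw -1.5243 q1+q6 0.0452 mom [ 0.609 -0.522  0.23 ] F [1.5 0.8 0. ] tau6 1.424 pos [571.3 251.8  92.6] grip 49.975678324699
t 24.8 yaw -1.6242 q1+q6 -0.0548 mom [ 0.527 -0.876  0.231] F [ 2.6  1.6 -0.6] tau6 1.418 pos [571.4 251.9  92.4] grip 49.97862160
t 24.9 yaw -1.7241 q1+q6 -0.1548 mom [ 0.429 -1.153  0.284] F [ 2.5  0.5 -0.3] tau6 1.41 pos [571.6 251.8  92.3] grip 49.980511665
t 25.0 yaw -1.8239 q1+q6 -0.2548 mom [ 0.362 -1.424  0.268] F [ 4.2  1.  -1.4] tau6 1.401 pos [571.7 251.8  92.1] grip 49.98459398
t 25.1 yaw -1.9238 q1+q6 -0.3548 mom [ 0.191 -1.765  0.219] F [ 4.9  0.6 -2. ] tau6 1.394 pos [571.9 251.8  91.9] grip 49.98474240
t 25.2 yaw -2.0237 q1+q6 -0.4548 mom [ 0.017 -1.909  0.247] F [ 5.4 -1.2 -2.3] tau6 1.388 pos [572.  251.7  91.8] grip 49.98909294
t 25.3 yaw -2.1235 q1+q6 -0.5548 mom [-0.145 -2.249  0.192] F [ 5.1 -1.1 -2.3] tau6 1.38 pos [572.1 251.6  91.6] grip 49.992926716
t 25.4 yaw -2.2234 q1+q6 -0.6548 mom [-0.364 -2.523  0.239] F [ 6.6 -1.5 -2.8] tau6 1.372 pos [572.3 251.6  91.4] grip 49.99560892
t 25.5 yaw -2.3233 q1+q6 -0.7549 mom [-0.514 -2.708  0.297] F [ 8.  -1.7 -2.6] tau6 1.368 pos [572.4 251.4  91.2] grip 49.995789527893066 0.16780780688787608
```

```bash
python3 -m creep '[-1,-0.011,-0.018,0.004,0,0,0.0318]' >/dev/null; python3 k.py|cut -c1-130
python3 -m creep '[-1,0,0,0.0025,0,0,0.0318]' >/dev/null; python3 k.py|cut -c1-130
python3 -m creep '[-1,0,0,0.0015,0,0,0.0175,-1,0,0,0,0,0,0]' >/dev/null; python3 k.py
```

```text
t 25.6 yaw -2.4235 q1+q6 -0.8541 mom [1.131 1.702 0.225] F [-4.7  3.4  6.2] tau6 1.335 pos [572.8 251.2  91. ] grip 49.98996019363
t 25.7 yaw -2.5233 q1+q6 -0.954 mom [ 0.015 -0.468  0.291] F [ 0.5 -0.4  2.7] tau6 1.397 pos [572.8 251.2  90.8] grip 49.995501637
t 25.9 yaw -2.5754 q1+q6 -1.0062 mom [ 0.049 -0.661 -0.058] F [ 0.9 -0.6  1.5] tau6 -0.786 pos [572.8 251.1  90.7] grip 49.91507828235626 0.16760314231261295
```

The knob is at touch plus a quarter turn. I'll release, lift, and orient for the toggle.

```bash
python3 -m creep '[-0.3,0,0,0,0,0,0, 0.2,0,0,0,0,0,0, 0.2,0,0,0,0,0,0, 0.2,0,0,0,0,0,0, 0.2,0,0,-0.2,0,0,0, 0.2,0,0,-0.5,0,0,0, 0.2,0,0,-0.5,0,0,0, -1,0,0,-0.2,0,0,0, -1,0,0,0,0,0,0.042, -1,0,0,0,0,0,0.042, -1,0,0,0,0,0,0.042, -1,0,0,0,0,0,0.042, -1,0,0,0,0,0,0.042, -1,0,0,0,0,0,0, -1,0,0,0,0,0,0]' 10
python3 - <<'E'
from h import *
to((528,146,66)); to((557,146,66))
E
```

```text
time_s: 27.4
ee_pos: [572.1, 250.9, 195.1]
eef_rot: [-0.0, 0.045, 0.999, -0.001]
ft_force: [1.1, 0.4, -0.4]
width: 0.008
grasp_force: 0.0
t 27.4 pos [572.1 250.9 195.1] q [ 0.73  0.3  -0.15  0.   -1.12 -2.39]
tool axes x,y,z [[-0.996, 0.089, 0.0], [0.089, 0.996, -0.002], [-0.0, -0.002, -1.0]]
units [ 0.46  -1.442  1.725]
t 27.4 pos [572.1 250.9 195.1] q [ 0.73  0.3  -0.15  0.   -1.12 -2.39]
tool axes x,y,z [[-0.996, 0.089, 0.0], [0.089, 0.996, -0.002], [-0.0, -0.002, -1.0]]
units [ 0.075 -1.407  1.724]
```

```bash
python3 - <<'E'
from h import *
for n in ['scene','top']:
    c,K,rv,tv=cam(n); P=proj(K,rv,tv,[(562.1,145.7,52),(550.2,146.8,77)]); print(n,P.round(1).tolist())
    h=cv2.cvtColor(c['frame'],cv2.COLOR_RGB2HSV); m=(cv2.inRange(h,(0,140,40),(9,255,255))|cv2.inRange(h,(171,140,40),(180,255,255)))
    x0,y0=(P.mean(0)-14).astype(int); v,u=np.nonzero(m[y0:y0+28,x0:x0+28]); print(sorted(zip((v+y0).tolist(),(u+x0).tolist()))[::4], len(u))
E
```

```text
scene [[358.2, 226.2], [360.2, 215.7]]
[(214, 360), (215, 362), (216, 362), (217, 362), (218, 362), (220, 359), (221, 359), (222, 359), (223, 359), (224, 359), (225, 359), (226, 360)] 47
top [[220.5, 199.0], [218.6, 202.9]]
[(198, 220), (199, 221), (200, 221), (201, 220), (202, 219), (203, 218), (204, 218)] 27
```

The prediction matches the red pixels in both views. I'll go in and flip it.

```bash
python3 -m creep '[-1,0.115,-0.36,0,0,0,0, -1,0.115,-0.36,0,0,0,0, -1,0.115,-0.36,0,0,0,0, -1,0.115,-0.36,0,0,0,0, -1,0,0,0.5,0,0,0, -1,0,0,0.5,0,0,0, -1,0,0,0.4,0,0,0, -1,0,0,0.3,0,0,0, -1,0,0,0,0,0,0, -1,0,0,0,0,0,0]'
python3 - <<'E'
from h import *
to((528,146,66)); to((557,146,66))
E
```

```text
time_s: 28.5
ee_pos: [528.0, 146.4, 68.3]
eef_rot: [-0.0, 0.046, 0.999, -0.001]
ft_force: [-0.0, 0.0, 0.4]
width: 0.003
grasp_force: 0.0
t 28.5 pos [528.  146.4  68.3] q [ 0.63  0.31 -0.47  0.   -0.79 -2.29]
tool axes x,y,z [[-0.996, 0.092, 0.0], [0.092, 0.996, -0.003], [-0.0, -0.003, -1.0]]
units [-0.001 -0.005  0.031]
t 28.5 pos [528.  146.4  68.3] q [ 0.63  0.31 -0.47  0.   -0.79 -2.29]
tool axes x,y,z [[-0.996, 0.092, 0.0], [0.092, 0.996, -0.003], [-0.0, -0.003, -1.0]]
units [-0.386  0.03   0.031]
```

```bash
python3 -m creep '[-1,-0.08,0.006,0.03,0,0,0, -1,-0.08,0.007,0,0,0,0, -1,-0.08,0.007,0,0,0,0, -1,-0.07,0.006,0,0,0,0]'; python3 -m creep '[-1,-0.04,0.003,0,0,0,0, -1,-0.04,0.003,0,0,0,0, -1,0,0,0,0,0,0]'
python3 -m creep '[-1,0.15,-0.01,0,0,0,0, -1,0.15,-0.01,0,0,0,0, -1,0,0,-0.5,0,0,0, -1,0,0,-0.5,0,0,0, -1,0,0,-0.6,0,0,0, -1,0,-0.6,0,0,0,0, -1,0,-0.6,0,0,0,0, -1,0,-0.6,0,0,0,0, -1,0,-0.6,0,0,0,0, -1,0,-0.6,0,0,0,0, -1,0,-0.6,0,0,0,0, -1,0,-0.6,0,0,0,0, -1,0,0,0,0,0,0]'
python3 - <<'E'
from h import *
F=[]
for n,(x,y),w in (('top',(120,110),160),('scene',(320,130),160)):
    c,K,rv,tv=cam(n)
    F.append(cv2.resize(np.clip(c['frame'][y:y+w,x:x+w,::-1]*1.2,0,255).astype(np.uint8),(400,400),interpolation=cv2.INTER_CUBIC))
cv2.imwrite('pics/end.png',np.hstack(F))
E
```

```text
time_s: 28.9
ee_pos: [551.8, 146.4, 66.6]
eef_rot: [0.0, 0.047, 0.999, -0.001]
ft_force: [-4.5, 0.9, 3.8]
width: 0.003
grasp_force: 2.4
time_s: 29.2
ee_pos: [556.7, 145.9, 65.6]
eef_rot: [-0.001, 0.047, 0.999, -0.001]
ft_force: [-5.1, 2.3, 6.1]
width: 0.001
grasp_force: 3.8
time_s: 30.5
ee_pos: [503.4, -170.5, 186.1]
eef_rot: [-0.0, 0.049, 0.999, -0.001]
ft_force: [0.2, 0.7, -1.0]
width: 0.003
grasp_force: 0.0
```

View pics/end.png

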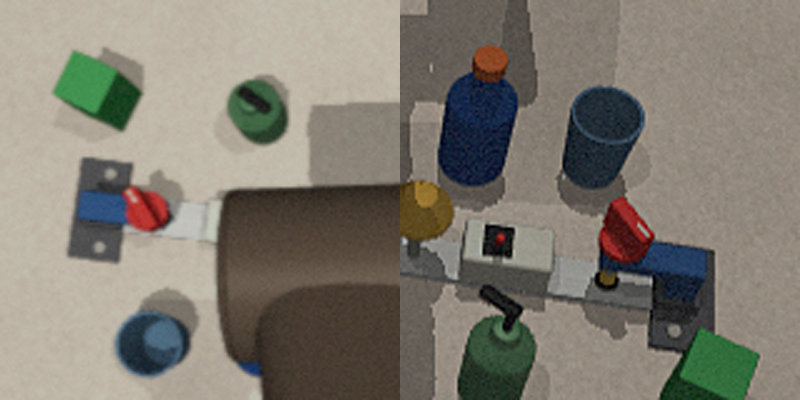

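The toggle now shows as a dot at (500,238), which means it leans towards the scene camera, its other side. The tongue is home under the foot, the bottles, cup and carton are standing, and the arm is clear.

```bash
python3 -c "
from h import *
print(order.sign_off())"
```

```text
the job is handed in; nothing more can be done
None
```

The job is handed in at about 31 s: the tongue is home under the foot, the knob was turned about a quarter turn past the touch I judged from the torque readings, the toggle is flipped, and the bottles, cup and carton are still standing.

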